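# Push the spindle home through a solder reel

### The job

Mount the white solder reel on its stand: slide the steel spindle rod forward out of its sleeve, through the reel and partway into the deep bore of the blue block, let go, take it again further back and push it fully home, until you feel it bed into the cushion at the bottom of the bore. Be gentle: neither crush the cushion to its hard end nor force the rod sideways against the stand, and leave everything else on the bench where it is.

Things in the scene. Friction and masses are not known exactly. Their poses are not given: they have to be found in the camera images.
- stand: Fixed reel stand: aluminium base plate 470 x 90 x 20 mm. Origin on the bench on the bore line, in the stand's open window; x is the push direction, z up. Along x: dark steel sleeve, open window (x -75 to +65 mm, only the base plate below; the only place where fingers reach the rod), reel cradle (+68 to +108), blue bearing block (+113 to +220, 66 mm wide).
- sleeve_mouth (a point): Front mouth of the 40 x 40 mm sleeve (x -240 to -75 mm, closed at the back, top 95 mm above the bench), at x = -75, z = 75 mm of the stand, on the centre line of its 15 mm diameter bore.
- bore_mouth (a point): Centre of the mouth of the blue block's bore, x = +113, y = 0, z = 75 mm of the stand; the block's top is 105 mm above the bench. Bore 15 mm diameter, 102 mm deep, in line with the sleeve. The rod tip meets the cushion somewhere from 47 to 93 mm inside the mouth: it differs every time and cannot be seen.
- rod: Steel spindle rod, 12 mm diameter, 260 mm long, about 0.2 kg, front 10 mm tapered to 5 mm, last 30 mm red. Origin at mid-length, x towards the tip; it may roll. It starts lying loose in the sleeve with 109 to 123 mm of its front bare in the window, axis about 73.5 mm above the bench, about 1.5 mm of play to each side in sleeve and block. Sliding it takes about 1 to 3 N.
- rod_tip (a point): centre of the rod's front end, 130 mm ahead of its origin
- rod_tail (a point): centre of the rod's red back end, 130 mm behind its origin; deep in the sleeve at the start, near the sleeve's mouth once the rod is home
- reel: White solder reel, 60 mm diameter, 40 mm wide, 0.2 kg, loose, standing in the cradle between window and blue block with its 18 mm hole in line with the bores. Origin at its centre, x along its hole; stands at x = +88 to +93 mm, z = 75 mm of the stand.
- cushion (a joint): How far the cushion at the bottom of the bore is pushed in (m): 0 untouched, 0.010 its hard end. It gives way at about 5 N and stiffens by 1 N per mm; let go, it stays in up to 5 mm and comes back to about 5 mm if pressed further. Bedded: 2 to 8 mm; 3 to 5 mm (a push of about 8 to 10 N) is ideal. Past 8.5 mm it is crushed.
- spare_reel: Red solder reel lying flat, 60 mm diameter, 40 mm high; leave alone. Origin under its centre.
- spare_rod: Short brass rod with a black end, 160 mm long, 12 mm thick, lying on the bench; leave alone. Origin under its middle.
- driver: Blue-handled screwdriver lying on the bench; leave alone. Origin under its middle.
- flux: Flux jar with a black lid, 52 mm diameter, 55 mm high; leave alone. Origin under its centre.
- rosin: Amber lump of rosin, 68 mm across, 36 mm high; leave alone. Origin under its centre.
- parts_tray: Grey divided parts tray, 120 x 160 x 30 mm; leave alone. Origin under its centre.
Not all that is in view belongs to the job. Several things have the shape of the reel; the one meant has the colours described above.

How it is judged:
On the way, in this order (a step that is already met when the one before it is completed fails the run):
1. the gripped rod is through the reel and at least 5 mm inside the blue block's bore (x of rod_tip in the frame of stand above 0.118 m and y of rod_tip in the frame of stand between -0.005 and 0.005 m and horizontal distance between reel and stand below 0.105 m and contact force between the fingers and rod above 0.5 N).
2. the rod is let go partway in, 5 mm or more inside the bore and not yet on the cushion (x of rod_tip in the frame of stand above 0.118 m and value of joint cushion below 0.001 m and contact force between the fingers and rod below 0.05 N), for 0.1 s.
At the end, for the whole second after the job is handed in: The rod lies at rest, in line with the stand (within 0.1 rad), through the reel and home in the blue block's bore, keeping the cushion pushed in by 1.5 to 8.5 mm; the reel still stands on its cradle on the spindle (within about 10 mm) (value of joint cushion between 0.0015 and 0.0085 m and x of rod_tip in the frame of stand above 0.155 m and angle between the x axis of rod and the x axis of stand, either way round below 0.1 rad and x of reel in the frame of stand between 0.08 and 0.1 m and z of reel in the frame of stand between 0.065 and 0.085 m and linear speed of rod below 0.01 m/s); the robot touches nothing.
It fails at once if the cushion is crushed to its hard end (pushed in more than 8.5 mm) (value of joint cushion above 0.0085 m).
It fails at once if the rod is forced against the stand with more than 30 N (contact force between rod and stand above 30 N).
It fails at once if a bystander (spare reel, spare rod, screwdriver, flux jar, rosin, parts tray) is moved more than 20 mm (distance of any of spare_reel, spare_rod, driver, flux, rosin, parts_tray from where it was at the start of the episode above 0.02 m).
It also fails if it takes over 72 s, if anything falls off the work surface, if the arm or the gripper's body presses on something with over 40 N, if the wrist force passes 120 N, or if a joint passes its speed limit or range.

### The arm

A 6-joint arm with a two-finger parallel gripper is mounted at the origin on the work surface. World frame = base frame: x ahead of the robot, y to its left, z up, the work surface at z = 0. Lengths are in m, angles in rad, forces in N, time in s.
With the tool pointing down it reaches from about 0.325 to 0.775 m from the base axis. Payload 9.3 kg.
Tool frame: the origin (TCP) lies between the finger pads; the fingertips stand 14 mm ahead of it and the grasp point (between the pads) lies 5 mm behind it; z points along the fingers, y is the line along which they close (so a half turn about z gives the same grasp; the last joint's range is limited). The gripper opens to 85 mm and grips with 20 to 120 N. Pads are 22 mm wide; open, the fingers measure 114 mm over their backs; the gripper's body (76 mm by 85 mm) begins 54 mm behind the grasp point. The pads swing forward as they close: fully open they stand 13 mm farther back than shut.
Start: joints at [-1.492, 0.259, 0.021, 1.334, 0, 1.418], TCP at [0.126, -0.535, 0.245] pointing down, gripper open.
Joint ranges: [-3.04, 3.04], [-0.91, 1.82], [-1.04, 1.36], [-1.92, 1.95], [-1.52, 1.45], [-3.14, 3.14]. Speed limits (rad/s): [2.22, 2.22, 2.79, 3.14, 3.14, 3.14].

### API

Orientations are given as a unit quaternion [w, x, y, z].
In Python, from bench import bot, optics gives the robot as it stands.
- The arm moves only by the tool step_arm, never from a script. Its argument "series" is a list that holds one entry, the list of rows, each a list of 7 numbers: the finger opening in m, from 0 to 0.0854, then the shift along the tool's x, y, z in m, then the turn, a rotation vector about the tool's x, y, z in rad. A call has 1 to 20 rows; each row shifts and turns the commanded pose from where the row before left it, along the tool's axes as they then stand; what a row does not reach is not made up. A row lasts 1/12 s, in which the tool goes at most 41.7 mm and 7.16 degrees, less where a joint would pass 70% of its speed; a pose out of reach is approached as far as the arm can. A call is refused whole if a number of a shift passes 0.0417 or a number of a turn 0.125, either way. A call with a gripper value outside its range is refused whole. The fingers move at their own pace and stop on an object; "force" is the grip in N (left out, the last holds). Time passes only in rows, so rows that do not move let the fingers close. It gives the time, the measured TCP pose, the force, the opening and the grip force at its end, in the units of the state.
- bot.read_state(): the state, without advancing time (a new reading comes with each control period).
- optics.snapshot(name): name is "side" or "top" or "wrist"; returns a dict with "image" (384x512x3 uint8, red, green, blue), "camera_matrix" (3x3 intrinsics, pixels), "xyz" and "orientation" of the camera in the world. Camera axes: x right, y up, looking along -z (the intrinsics and any distortion apply to the point x, -y, -z); pixel columns grow to the right and rows downward; lengths in m; the calibration is good to about 2 mm. A picture is of the moment at which its call begins. There is no depth.
- bot.job_done(): hands the job in; it is judged then, once.
The state is a dict: "time_s": time; "joint_positions": joint angles; "qvel": joint speeds; "joint_efforts": joint torques, N m; "ee_pos": TCP position; "tool_rot": TCP orientation; "wrist_force": force on the tool from outside, world axes, zero at the start; "torque": the same for the moment, N m; "finger_gap": finger opening in m; "grip_force": force on a finger pad.
Only numpy, scipy, OpenCV 4.12 (cv2) and the standard library are available. Lean on these libraries where they do the work, as an engineer would, in place of code of your own. Each camera call takes 0.05 s, during which the arm holds its last target. There are 200 camera calls.

## Working session

There is one attempt and no reset: what is moved stays moved. The work goes in short steps, Python scripts to look and compute and a tool call to move; the robot and the scene stay as the last step left them, time stands still between calls to the robot, and variables do not carry over. Pictures are saved under pics/ and viewed, at most 10 in all, crops included, and the job is handed in when it is done.

Besides the shell and the picture viewer there is one more tool, called after "Emit:" by a JSON object that holds its "method" and its "body", one argument or row to a line. step_arm: Moves the arm, as the interface text tells. Its arguments: {"type":"object","properties":{"series":{"type":"array"},"force":{"type":"number"}},"required":["series"]}

```bash
mkdir -p pics; cat > h.py <<'E'
import numpy as np, cv2
from scipy.spatial.transform import Rotation as R
from bench import bot, optics
def q(o): return R.from_quat([o[1],o[2],o[3],o[0]])
def ray(s,px):
    K=np.array(s["camera_matrix"]); d=np.linalg.inv(K)@np.array([px[0],px[1],1.])
    return np.array(s["xyz"]), q(s["orientation"]).apply([d[0],-d[1],-d[2]])
def onplane(s,px,z):
    o,d=ray(s,px); return o+d*(z-o[2])/d[2]
def proj(s,p):
    c=q(s["orientation"]).inv().apply(np.array(p)-s["xyz"]); v=np.array(s["camera_matrix"])@[c[0],-c[1],-c[2]]; return v[:2]/v[2]
def save(s,n): cv2.imwrite("pics/"+n,cv2.cvtColor(s["image"],cv2.COLOR_RGB2BGR))
E
python3 - <<'E'
from h import *
print(bot.read_state())
for n in("top","side"):
    s=optics.snapshot(n); save(s,n+"0.png"); print(n,s["xyz"],s["orientation"],s["camera_matrix"],[k for k in s])
a=[cv2.imread(f"pics/{n}0.png") for n in("top","side")]
E
```

```text
{'time_s': 0.0, 'joint_positions': array([-1.49160632e+00,  2.59188120e-01,  2.07456320e-02,  1.33368268e+00,
       -7.66870979e-06,  1.41817480e+00]), 'qvel': array([-0.00028208,  0.000893  ,  0.00073062, -0.00037593,  0.0015007 ,
        0.00040988]), 'joint_efforts': array([-2.09454661e-04, -5.55639660e+01,  3.44522381e+01,  1.35354936e-02,
       -1.32008222e-04,  4.98569293e-07]), 'ee_pos': array([ 0.12631825, -0.53502723,  0.24466201]), 'tool_rot': array([-6.64111765e-04,  9.93290224e-01,  1.15646402e-01,  2.05573926e-05]), 'wrist_force': array([ 0.13845152, -0.35773032,  0.1019696 ]), 'torque': array([-0.0030337 ,  0.00288189,  0.00335517]), 'grip_force': 0.0, 'finger_gap': 0.08526144093355391}
top [ 0.43584704 -0.00635296  1.25075815] [ 0.71165895  0.03804571 -0.04522925 -0.70003455] [[393.30867801   0.         258.47127744]
 [  0.         393.30867801 187.81469546]
 [  0.           0.           1.        ]] ['image', 'camera_matrix', 'xyz', 'orientation']
side [0.17782765 1.05223148 0.9569374 ] [-0.15233364 -0.07537371  0.43961301  0.88196013] [[379.31588464   0.         256.46378741]
 [  0.         379.31588464 195.34552769]
 [  0.           0.           1.        ]] ['image', 'camera_matrix', 'xyz', 'orientation']
```

View pics/top0.png

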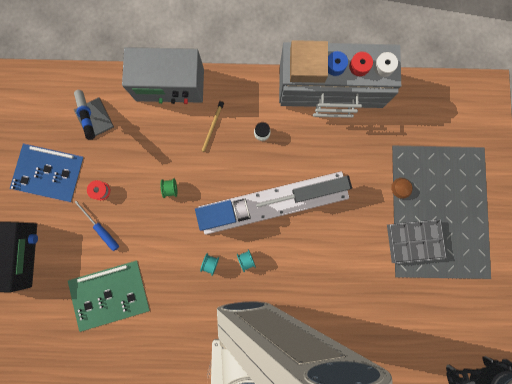

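View pics/side0.png

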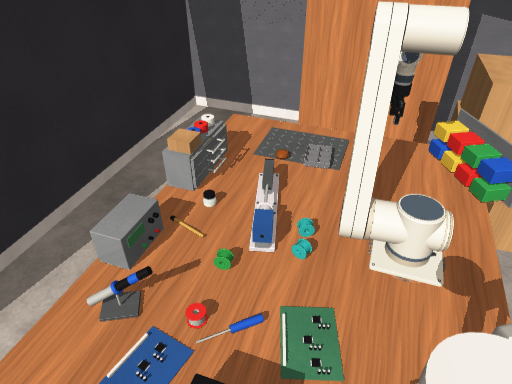

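The top view shows the stand running from the dark sleeve (about 320,188) to the blue block (215,217), with the reel at about (242,209). The side view confirms this, with the blue block at (263,225). The push direction is towards world +y. Next I'll measure it.

```bash
cat > m.py <<'E'
from h import *
s=optics.snapshot("top"); im=s["image"]
hsv=cv2.cvtColor(im,cv2.COLOR_RGB2HSV)
def corners(mask,roi,z):
    m=np.zeros_like(mask); x0,y0,x1,y1=roi; m[y0:y1,x0:x1]=mask[y0:y1,x0:x1]
    c=max(cv2.findContours(m,cv2.RETR_EXTERNAL,cv2.CHAIN_APPROX_NONE)[0],key=cv2.contourArea)
    r=cv2.minAreaRect(c); b=cv2.boxPoints(r); w=[onplane(s,p,z)[:2] for p in b]
    print(z,b.round(1).tolist(),np.round(w,4).tolist(),"c",onplane(s,r[0],z)[:2].round(4), "sizes",[round(float(np.linalg.norm(w[i]-w[i-1])),4) for i in (1,2)])
corners(((hsv[...,0]>100)&(hsv[...,0]<125)&(hsv[...,1]>120)).astype(np.uint8),(185,190,250,240),0.105)
roi=im[160:245,185:365]
cv2.imwrite("pics/crop1.png",cv2.cvtColor(cv2.resize(roi,None,fx=4.4,fy=4.4,interpolation=cv2.INTER_CUBIC),cv2.COLOR_RGB2BGR))
E
python3 m.py
```

```text
0.105 [[194.5, 209.10000610351562], [230.3000030517578, 200.1999969482422], [235.5, 221.10000610351562], [199.8000030517578, 230.10000610351562]] [[0.506, 0.1681], [0.5338, 0.0648], [0.4731, 0.0481], [0.4457, 0.1509]] c [0.4895 0.108 ] sizes [0.107, 0.063]
```

View pics/crop1.png

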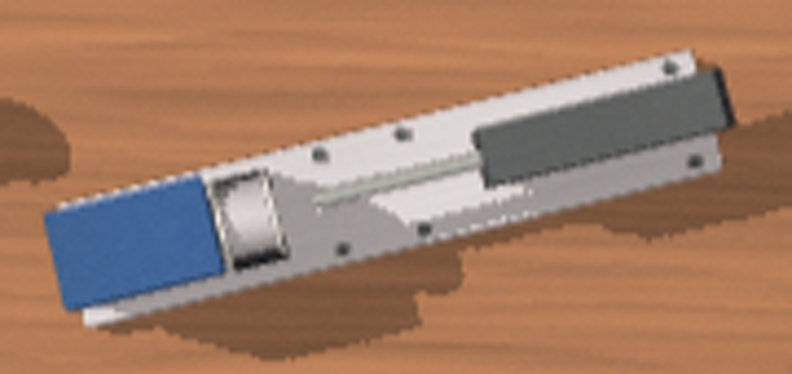

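The crop shows the blue block on the left, then the white reel, then the bare rod from its tip at about px (256.6,205.5) to the sleeve mouth at about (294.3,196.2). The sleeve's top front corners are at about (293.0,189.5) and (295.9,202.5).

```bash
python3 - <<'E'
from h import *
s=optics.snapshot("top"); im=s["image"]; g=cv2.cvtColor(im,cv2.COLOR_RGB2HSV)
# sleeve: dark low-value region
m=((g[...,2]<115)&(g[...,2]>50)&(g[...,1]<70)).astype(np.uint8); r=np.zeros_like(m); r[172:206,285:352]=m[172:206,285:352]
r=cv2.morphologyEx(r,cv2.MORPH_OPEN,np.ones((3,3)))
c=max(cv2.findContours(r,cv2.RETR_EXTERNAL,cv2.CHAIN_APPROX_NONE)[0],key=cv2.contourArea)
b=cv2.boxPoints(cv2.minAreaRect(c)); print(b.round(1).tolist()); print([onplane(s,p,.095)[:2].round(4).tolist() for p in b])
B=onplane(s,[215.03,215.13],.105)[:2]
S=onplane(s,[294.5,196.0],.095)[:2]; d=B-S; print("B",B,"S",S,np.linalg.norm(d),np.degrees(np.arctan2(d[1],d[0])))
T=onplane(s,[256.6,205.5],.0735)[:2]; u=d/np.linalg.norm(d); 
O=B-u*.1665; n=np.array([-u[1],u[0]])
M=onplane(s,[294.1,196.4],.0735)[:2]
for p in(T,M,S): print("stand",(p-O)@u,(p-O)@n)
print("O",O,"u",u)
# side view check
s2=optics.snapshot("side")
for p in [(*(O+u*.166),.105),(*(O-u*.075),.095)]: print(proj(s2,p))
st=bot.read_state(); x=q(st["tool_rot"]); print(x.as_matrix())
E
```

```text
[[292.0, 189.0], [346.79998779296875, 175.3000030517578], [350.20001220703125, 188.6999969482422], [295.3999938964844, 202.39999389648438]]
[[0.5709, -0.1164], [0.6148, -0.2795], [0.5748, -0.2891], [0.5313, -0.1265]]
B [0.48949648 0.10803554] S [ 0.55024008 -0.12386957] 0.23972852294933447 104.67790516426754
stand 0.04174076921801826 -0.0007499054522167046
stand -0.07441117105735003 -0.0006188621519020291
stand -0.07322852294933448 -3.696905617274911e-17
O [ 0.53168507 -0.05303082] u [-0.25338492  0.96736554]
[262.79763571 218.96145756]
[267.14459466 181.42937647]
[[ 9.73253181e-01  2.29735158e-01 -5.80105189e-05]
 [ 2.29735151e-01 -9.73252995e-01  6.07422871e-04]
 [ 8.30874784e-05 -6.04503297e-04 -9.99999814e-01]]
```

Emit:
{"method": "step_arm", "body": {
  "series": [
    [[0.085, 0.028, -0.018, 0, 0, 0, 0], [0.085, 0.028, -0.018, 0, 0, 0, 0], [0.085, 0.028, -0.018, 0, 0, 0, 0], [0.085, 0.028, -0.018, 0, 0, 0, 0], [0.085, 0.028, -0.018, 0, 0, 0, 0], [0.085, 0.028, -0.018, 0, 0, 0, 0], [0.085, 0.028, -0.018, 0, 0, 0, 0], [0.085, 0.028, -0.018, 0, 0, 0, 0], [0.085, 0.028, -0.018, 0, 0, 0, 0], [0.085, 0.028, -0.018, 0, 0, 0, 0], [0.085, 0.028, -0.018, 0, 0, 0, 0], [0.085, 0.028, -0.018, 0, 0, 0, 0], [0.085, 0.028, -0.018, 0, 0, 0, 0], [0.085, 0.028, -0.018, 0, 0, 0, 0], [0.085, 0.028, -0.018, 0, 0, 0, 0], [0.085, 0.028, -0.018, 0, 0, 0, 0], [0.085, 0.028, -0.018, 0, 0, 0, 0], [0.085, 0.028, -0.018, 0, 0, 0, 0]]
  ]
}}

```text
time_s: 1.75
ee_pos: [0.5434, -0.1026, 0.2453]
tool_rot: [0.0, 0.993, 0.116, 0.0]
wrist_force: [0.0, -0.8, 0.3]
finger_gap: 0.085
grip_force: 0.0
```

Emit:
{"method": "step_arm", "body": {
  "series": [
    [[0.085, 0, 0, 0, 0, 0, -0.114], [0.085, 0, 0, 0, 0, 0, -0.114], [0.085, 0, 0, 0, 0, 0, -0.114], [0.085, 0, 0, 0, 0, 0, -0.114], [0.085, 0, 0, 0, 0, 0, -0.114], [0.085, 0, 0, 0, 0, 0, -0.114], [0.085, 0, 0, 0, 0, 0, -0.114], [0.085, 0, 0, 0, 0, 0, -0.114], [0.085, 0, 0, 0, 0, 0, -0.114], [0.085, 0, 0, 0, 0, 0, -0.114], [0.085, 0, 0, 0, 0, 0, -0.114], [0.085, 0, 0, 0, 0, 0, -0.114], [0.085, 0, 0, 0, 0, 0, -0.114], [0.085, 0, 0, 0, 0, 0, -0.114], [0.085, 0, 0, 0, 0, 0, 0], [0.085, 0, 0, 0, 0, 0, 0]]
  ]
}}

```text
time_s: 3.08
ee_pos: [0.5424, -0.1042, 0.2452]
tool_rot: [-0.0, 0.612, 0.791, -0.0]
wrist_force: [-0.1, 0.1, -0.1]
finger_gap: 0.0846
grip_force: 0.0
```

```bash
cat >> h.py <<'E'
O=np.array([.53168507,-.05303082]); a=np.radians(104.678); u=np.array([np.cos(a),np.sin(a)]); n=np.array([-u[1],u[0]])
def rep():
    st=bot.read_state(); M=q(st["tool_rot"]).as_matrix(); p=st["ee_pos"][:2]-O
    print("t",st["time_s"],"x,y mm",1e3*p@u,1e3*p@n,"z",1e3*st["ee_pos"][2],"yaw",np.degrees(np.arctan2(M[1,0],M[0,0])),"tz",M[:,2].round(4),"F u,n,z",st["wrist_force"][:2]@u,st["wrist_force"][:2]@n,st["wrist_force"][2],"grip",st["grip_force"],st["finger_gap"])
E
python3 - <<'E'
from h import *
rep(); s=optics.snapshot("wrist"); save(s,"w1.png"); print(s["xyz"],s["orientation"])
for x in(-.075,.04): print(proj(s,[*(O+u*x),.0735]))
E
```

```text
t 3.0833 x,y mm -52.19329416444137 2.5820452281301587 z 245.18529994850863 yaw 104.51905880440023 tz [-1.e-04  1.e-04 -1.e+00] F u,n,z 0.16396404297437786 0.07608515104662475 -0.09938502743514104 grip 0.0 0.08460189275553828
[ 0.52324257 -0.02829821  0.37321725] [ 0.97990076 -0.15418811 -0.01949259  0.12506224]
[262.07597515 198.46717942]
[262.05686079  93.52996309]
```

View pics/w1.png

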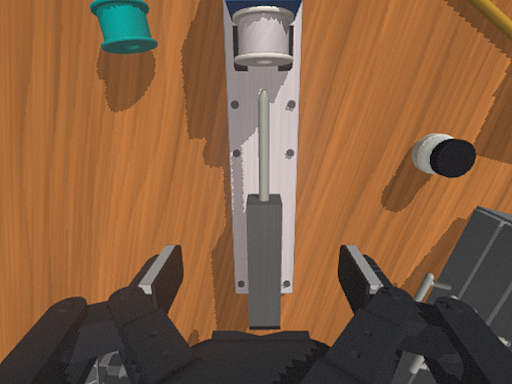

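The wrist view shows the rod along column 264 (tip at row about 92, sleeve mouth at row about 197), which is 2 px from my prediction. I'll refine this using edges.

```bash
python3 - <<'E'
from h import *
s=optics.snapshot("wrist"); g=cv2.GaussianBlur(cv2.cvtColor(s["image"],cv2.COLOR_RGB2GRAY),(1,5),0).astype(float)
def edges(r,c0,c1,z):
    d=np.gradient(g[r]); i=np.arange(c0,c1); a=i[np.argmin(d[c0:c1])]; b=i[np.argmax(d[c0:c1])]
    return a,b
def sub(d,k):
    y0,y1,y2=d[k-1],d[k],d[k+1]; return k+.5*(y0-y2)/(y0-2*y1+y2+1e-9)
for r in (105,120,140,160,180):
    print(r,g[r,252:276].astype(int))
for nm,rows,c0,c1,z in(("rod",range(110,190,10),254,275,.0735),("sleeve",range(205,290,12),240,290,.095)):
    for r in rows:
        d=np.abs(np.gradient(g[r])); m=(c0+c1)//2
        l=sub(d,c0+np.argmax(d[c0:m])); h=sub(d,m+np.argmax(d[m:c1]))
        p=onplane(s,[(l+h)/2,r],z)[:2]-O
        w=np.linalg.norm(onplane(s,[l,r],z)-onplane(s,[h,r],z))
        print(nm,r,round(l,1),round(h,1),"stand x,y mm",(1e3*p@u).round(1),(1e3*p@n).round(2),"w",(w*1e3).round(1))
E
```

```text
105 [145 139 141 141 145 133 106 115 133 146 159 166 161 162 156 141 133 164
 202 195 197 195 197 199]
120 [146 141 140 144 144 136 113 112 133 147 160 166 161 162 155 145 132 161
 203 195 195 195 195 201]
140 [204 200 193 199 204 196 153 104 128 145 161 163 163 162 158 146 133 162
 205 196 196 198 198 199]
160 [204 201 195 199 205 205 176 100 127 144 157 163 161 163 158 145 139 175
 206 201 200 199 201 201]
180 [204 197 195 198 203 208 182  99 123 141 157 165 163 163 158 143 139 177
 210 202 202 200 201 201]
rod 110 257.1 269.1 stand x,y mm 23.7 -1.13 w 12.7
rod 120 260.2 269.1 stand x,y mm 13.5 -2.78 w 9.6
rod 130 257.5 269.1 stand x,y mm 3.0 -1.35 w 12.6
rod 140 257.9 269.1 stand x,y mm -7.6 -1.59 w 12.3
rod 150 257.8 269.0 stand x,y mm -18.5 -1.5 w 12.3
rod 160 258.1 269.0 stand x,y mm -29.7 -1.65 w 12.2
rod 170 258.1 269.0 stand x,y mm -41.1 -1.7 w 12.3
rod 180 258.1 268.9 stand x,y mm -52.7 -1.69 w 12.4
sleeve 205 245.8 282.0 stand x,y mm -75.3 -1.86 w 39.6
sleeve 217 246.0 281.9 stand x,y mm -89.5 -1.96 w 39.8
sleeve 229 246.2 281.7 stand x,y mm -104.1 -1.95 w 40.0
sleeve 241 246.5 281.2 stand x,y mm -119.1 -1.87 w 39.8
sleeve 253 247.0 281.0 stand x,y mm -134.6 -2.05 w 39.6
sleeve 265 247.2 281.0 stand x,y mm -150.6 -2.15 w 39.8
sleeve 277 247.4 280.9 stand x,y mm -167.0 -2.28 w 40.2
sleeve 289 247.9 280.7 stand x,y mm -184.1 -2.49 w 39.9
```

Emit:
{"method": "step_arm", "body": {
  "series": [
    [[0.085, 0.002, 0.004, 0.0, 0, 0, -0.008], [0.085, 0, 0, 0.0175, 0, 0, 0], [0.085, 0, 0, 0.0175, 0, 0, 0], [0.085, 0, 0, 0.0175, 0, 0, 0], [0.085, 0, 0, 0.0175, 0, 0, 0], [0.085, 0, 0, 0.0175, 0, 0, 0], [0.085, 0, 0, 0.0175, 0, 0, 0], [0.085, 0, 0, 0.0175, 0, 0, 0], [0.085, 0, 0, 0.0175, 0, 0, 0], [0.085, 0, 0, 0.0175, 0, 0, 0], [0.085, 0, 0, 0.0175, 0, 0, 0], [0.022, 0, 0, 0, 0, 0, 0], [0.022, 0, 0, 0, 0, 0, 0], [0.022, 0, 0, 0, 0, 0, 0], [0.022, 0, 0, 0, 0, 0, 0], [0.022, 0, 0, 0, 0, 0, 0], [0.022, 0, 0, 0, 0, 0, 0]]
  ],
  "force": 20
}}

```text
time_s: 4.6
ee_pos: [0.5462, -0.1014, 0.0711]
tool_rot: [0.001, 0.608, 0.794, 0.0]
wrist_force: [0.5, 0.5, -0.4]
finger_gap: 0.0217
grip_force: 0.0
```

```bash
sed -i 's/104.678)/104.98)/; s/^O=np.array(\[.53168507,-.05303082\])/O=np.array([.53303,-.05269])/' h.py; python3 - <<'E'
from h import *
rep(); s=optics.snapshot("wrist"); print(proj(s,[*(O+u*-.05),.0735]))
for x in(-.05,-.02,0,.03): print(x,proj(s,[*(O+u*x),.0735]))
im=s["image"]; cv2.imwrite("pics/w2.png",cv2.cvtColor(cv2.resize(im[150:384,130:390],None,fx=2.5,fy=2.5,interpolation=cv2.INTER_CUBIC),cv2.COLOR_RGB2BGR))
E
```

```text
t 4.6 x,y mm -50.41226080306942 -0.13608623615523183 z 71.12114455340004 yaw 105.17607578875055 tz [ 1.3e-03 -5.0e-04 -1.0e+00] F u,n,z 0.3200718009145696 -0.5852564794229141 -0.3526880040306953 grip 0.0 0.02174454576382478
[259.02810071 261.86699949]
-0.05 [259.02810071 261.86699949]
-0.02 [259.18047575 208.95153857]
0 [259.29426946 169.43426049]
0.03 [259.48707181 102.47956299]
```

View pics/w2.png

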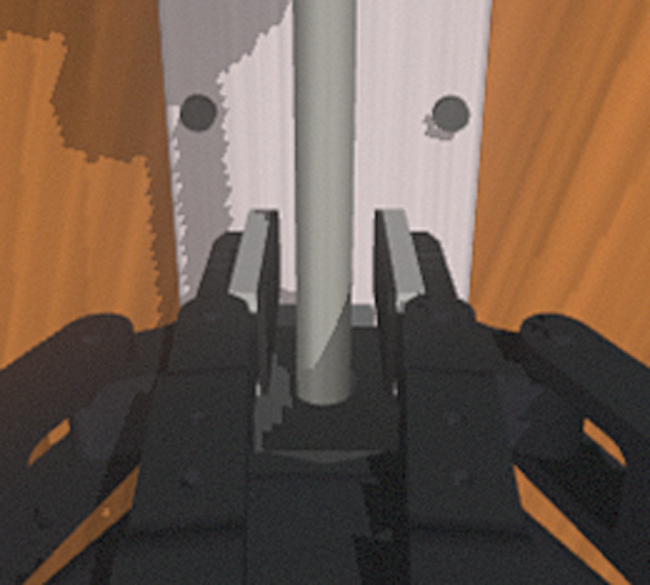

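The fingers straddle the rod. In the crop the pad midline is at column 326 and the rod centre at 325.5, so it's well centred. I'll lower 2.5 mm and grip.

Emit:
{"method": "step_arm", "body": {
  "series": [
    [[0.022, 0, 0, 0.0015, 0, 0, 0], [0.016, 0, 0, 0, 0, 0, 0], [0.012, 0, 0, 0, 0, 0, 0], [0.008, 0, 0, 0, 0, 0, 0], [0.004, 0, 0, 0, 0, 0, 0], [0.004, 0, 0, 0, 0, 0, 0], [0.004, 0, 0, 0, 0, 0, 0], [0.004, 0, 0, 0, 0, 0, 0]]
  ],
  "force": 30
}}

```text
time_s: 5.32
ee_pos: [0.5457, -0.1012, 0.0688]
tool_rot: [-0.0, 0.608, 0.794, -0.0]
wrist_force: [-1.0, 0.6, 0.6]
finger_gap: 0.0112
grip_force: 29.2
```

```bash
python3 -c "
from h import *
rep()"
```

```text
t 5.3167 x,y mm -50.161589803881604 0.28610810049250524 z 68.77703239034706 yaw 105.1792380272788 tz [-1.e-04  0.e+00 -1.e+00] F u,n,z 0.8899800990399239 0.8326920526217354 0.6220519772196731 grip 29.180288314819336 0.011169597814106993
```

Emit:
{"method": "step_arm", "body": {
  "series": [
    [[0.004, 0.005, 0, 0, 0, 0, 0], [0.004, 0.005, 0, 0, 0, 0, 0], [0.004, 0.005, 0, 0, 0, 0, 0], [0.004, 0.005, 0, 0, 0, 0, 0], [0.004, 0.005, 0, 0, 0, 0, 0], [0.004, 0, 0, 0, 0, 0, 0]]
  ]
}}

```text
time_s: 5.82
ee_pos: [0.5388, -0.0759, 0.0688]
tool_rot: [-0.0, 0.607, 0.795, 0.0]
wrist_force: [-0.3, 1.2, -0.4]
finger_gap: 0.0114
grip_force: 29.2
```

```bash
python3 -c "
from h import *
rep()
s=optics.snapshot('top'); im=s['image']
a=im[185:235,220:310]; b=optics.snapshot('wrist')['image'][0:250,130:390]
a=cv2.resize(a,(780,433),interpolation=cv2.INTER_CUBIC)
cv2.imwrite('pics/c3.png',cv2.cvtColor(cv2.resize(b,None,fx=2.4,fy=2.4,interpolation=cv2.INTER_CUBIC),cv2.COLOR_RGB2BGR))"
```

```text
t 5.8167 x,y mm -23.873675967290826 0.4246146915200482 z 68.78212430904192 yaw 105.2411378244897 tz [-4.e-04  6.e-04 -1.e+00] F u,n,z 1.2652490754687016 -0.028089716891257017 -0.35943376469327415 grip 29.177869856357574 0.01138415075451712
```

View pics/c3.png

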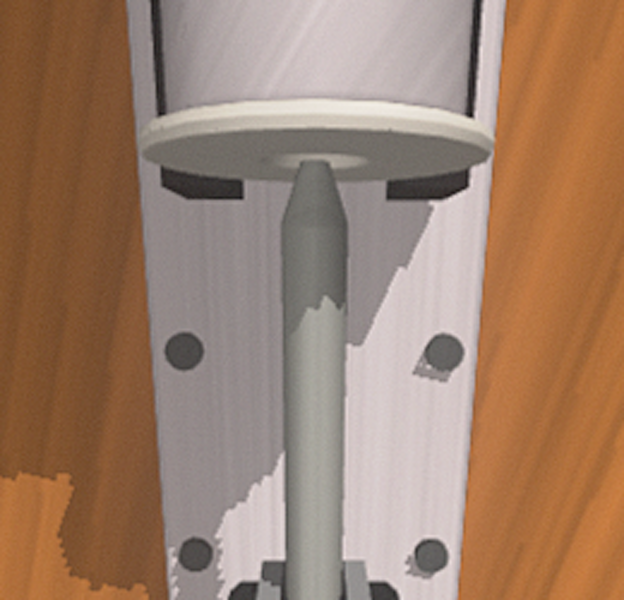

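The tip (crop 315,160) points centrally into the reel's hole. The forces are small, so I'll push on in stages.

Emit:
{"method": "step_arm", "body": {
  "series": [
    [[0.004, 0.004, 0, 0, 0, 0, 0], [0.004, 0.004, 0, 0, 0, 0, 0], [0.004, 0.004, 0, 0, 0, 0, 0], [0.004, 0.004, 0, 0, 0, 0, 0], [0.004, 0.004, 0, 0, 0, 0, 0], [0.004, 0.004, 0, 0, 0, 0, 0], [0.004, 0.004, 0, 0, 0, 0, 0], [0.004, 0.004, 0, 0, 0, 0, 0], [0.004, 0.004, 0, 0, 0, 0, 0], [0.004, 0.002, 0, 0, 0, 0, 0], [0.004, 0, 0, 0, 0, 0, 0]]
  ]
}}

```text
time_s: 6.83
ee_pos: [0.5291, -0.0398, 0.0688]
tool_rot: [-0.0, 0.607, 0.794, 0.0]
wrist_force: [-0.3, 0.8, -1.3]
finger_gap: 0.0107
grip_force: 29.2
```

Emit:
{"method": "step_arm", "body": {
  "series": [
    [[0.004, 0.002, 0, 0, 0, 0, 0], [0.004, 0.002, 0, 0, 0, 0, 0], [0.004, 0.002, 0, 0, 0, 0, 0], [0.004, 0.002, 0, 0, 0, 0, 0], [0.004, 0.002, 0, 0, 0, 0, 0], [0.004, 0, 0, 0, 0, 0, 0]]
  ]
}}

```text
time_s: 7.33
ee_pos: [0.5265, -0.0304, 0.0688]
tool_rot: [-0.0, 0.607, 0.794, 0.0]
wrist_force: [-0.6, 0.5, -0.7]
finger_gap: 0.0108
grip_force: 29.2
```

```bash
python3 -c "
from h import *
rep()"
```

```text
t 7.3333 x,y mm 23.220357389621814 0.5368184647697436 z 68.76509611916572 yaw 105.19840962149401 tz [-2.e-04  2.e-04 -1.e+00] F u,n,z 0.616490978832536 0.43808025576274495 -0.7345190904382461 grip 29.166553616523743 0.010780984445152164
```

Emit:
{"method": "step_arm", "body": {
  "series": [
    [[0.004, 0.002, 0, 0, 0, 0, 0], [0.004, 0.002, 0, 0, 0, 0, 0], [0.004, 0.002, 0, 0, 0, 0, 0], [0.004, 0.002, 0, 0, 0, 0, 0], [0.004, 0.002, 0, 0, 0, 0, 0], [0.004, 0.002, 0, 0, 0, 0, 0], [0.004, 0.002, 0, 0, 0, 0, 0], [0.004, 0.002, 0, 0, 0, 0, 0], [0.004, 0.002, 0, 0, 0, 0, 0], [0.004, 0.002, 0, 0, 0, 0, 0], [0.004, 0, 0, 0, 0, 0, 0], [0.004, 0, 0, 0, 0, 0, 0]]
  ]
}}

```text
time_s: 8.33
ee_pos: [0.5214, -0.0111, 0.0688]
tool_rot: [-0.0, 0.607, 0.794, 0.0]
wrist_force: [0.1, 1.8, 1.4]
finger_gap: 0.0108
grip_force: 29.3
```

```bash
python3 -c "
from h import *
rep()
b=optics.snapshot('wrist')['image'][0:250,130:390]
cv2.imwrite('pics/c4.png',cv2.cvtColor(cv2.resize(b,None,fx=2.4,fy=2.4,interpolation=cv2.INTER_CUBIC),cv2.COLOR_RGB2BGR))"
```

```text
t 8.3333 x,y mm 43.2051727388238 0.5203083575175711 z 68.84769952929798 yaw 105.20146861423852 tz [ 0.e+00  6.e-04 -1.e+00] F u,n,z 1.68849204561231 -0.5386517119822406 1.3730779980250734 grip 29.298094511032104 0.010808153371080863
```

View pics/c4.png

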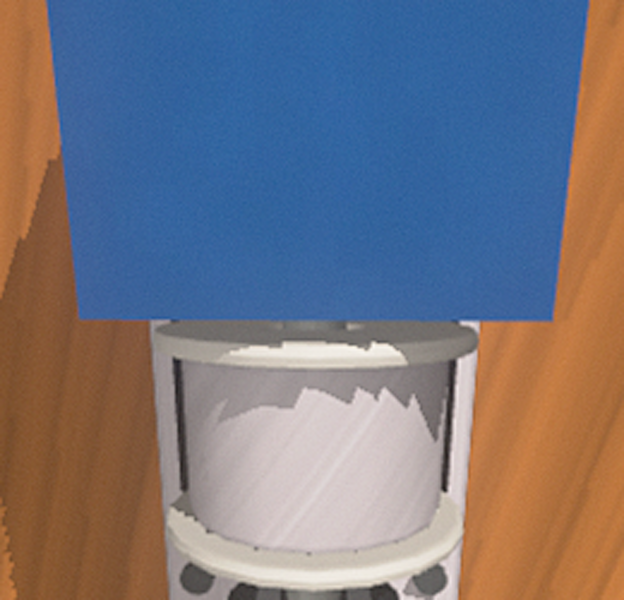

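The rod is visible spanning the gap between reel and block (crop 315,323), so it has entered the bore and the reel is upright. I'll let go, move back 95 mm and take it again.

Emit:
{"method": "step_arm", "body": {
  "series": [
    [[0.03, 0, 0, 0, 0, 0, 0], [0.03, 0, 0, 0, 0, 0, 0], [0.03, 0, 0, 0, 0, 0, 0], [0.03, 0, 0, 0, 0, 0, 0], [0.03, 0, 0, 0, 0, 0, 0], [0.03, -0.01, 0, 0, 0, 0, 0], [0.03, -0.02, 0, 0, 0, 0, 0], [0.03, -0.02, 0, 0, 0, 0, 0], [0.03, -0.02, 0, 0, 0, 0, 0], [0.03, -0.015, 0, 0, 0, 0, 0], [0.03, -0.008, 0, 0, 0, 0, 0], [0.03, 0, 0, 0, 0, 0, 0], [0.03, 0, 0, 0, 0, 0, 0]]
  ]
}}

```text
time_s: 9.47
ee_pos: [0.5455, -0.1013, 0.0685]
tool_rot: [-0.0, 0.608, 0.794, -0.0]
wrist_force: [0.2, -0.4, -0.3]
finger_gap: 0.0302
grip_force: 0.0
```

```bash
python3 -c "
from h import *
rep()
b=optics.snapshot('wrist')['image'][0:384,130:390]
cv2.imwrite('pics/c5.png',cv2.cvtColor(cv2.resize(b,None,fx=1.5,fy=1.5,interpolation=cv2.INTER_CUBIC),cv2.COLOR_RGB2BGR))"
```

```text
t 9.4667 x,y mm -50.19914304007373 0.4961221568703886 z 68.5474017495797 yaw 105.13562827828407 tz [-6.e-04  5.e-04 -1.e+00] F u,n,z -0.3979235574330806 -0.10821338523716417 -0.3301571155059849 grip 0.0 0.030152369679633334
```

View pics/c5.png

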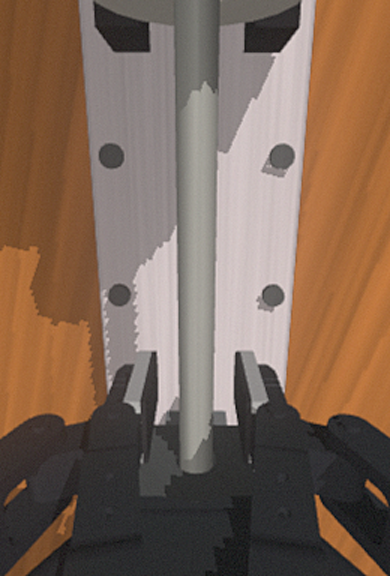

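Emit:
{"method": "step_arm", "body": {
  "series": [
    [[0.016, 0, 0, 0, 0, 0, 0], [0.012, 0, 0, 0, 0, 0, 0], [0.008, 0, 0, 0, 0, 0, 0], [0.004, 0, 0, 0, 0, 0, 0], [0.004, 0, 0, 0, 0, 0, 0], [0.004, 0, 0, 0, 0, 0, 0], [0.004, 0, 0, 0, 0, 0, 0], [0.004, 0, 0, 0, 0, 0, 0]]
  ],
  "force": 40
}}

```text
time_s: 10.18
ee_pos: [0.5458, -0.101, 0.0689]
tool_rot: [-0.0, 0.607, 0.794, 0.0]
wrist_force: [-1.3, 3.9, 3.7]
finger_gap: 0.0106
grip_force: 39.0
```

Emit:
{"method": "step_arm", "body": {
  "series": [
    [[0.004, 0.003, 0, 0, 0, 0, 0], [0.004, 0.003, 0, 0, 0, 0, 0], [0.004, 0.003, 0, 0, 0, 0, 0], [0.004, 0.003, 0, 0, 0, 0, 0], [0.004, 0.003, 0, 0, 0, 0, 0], [0.004, 0.003, 0, 0, 0, 0, 0], [0.004, 0.002, 0, 0, 0, 0, 0], [0.004, 0, 0, 0, 0, 0, 0], [0.004, 0, 0, 0, 0, 0, 0]]
  ]
}}

```text
time_s: 10.93
ee_pos: [0.5405, -0.0814, 0.0689]
tool_rot: [-0.0, 0.607, 0.794, 0.0]
wrist_force: [0.0, 0.6, 5.7]
finger_gap: 0.0106
grip_force: 39.1
```

```bash
python3 -c "
from h import *
rep()"
```

```text
t 10.9333 x,y mm -29.664460273825483 0.1991308076513191 z 68.88603667392731 yaw 105.210446823764 tz [ 1.e-04  8.e-04 -1.e+00] F u,n,z 0.6002437688899717 -0.19099961897712409 5.6782664725604794 grip 39.08871352672577 0.010563367108053787
```

Emit:
{"method": "step_arm", "body": {
  "series": [
    [[0.004, 0.001, 0, -0.0005, 0, 0, 0], [0.004, 0.001, 0, 0, 0, 0, 0], [0.004, 0.001, 0, 0, 0, 0, 0], [0.004, 0.001, 0, 0, 0, 0, 0], [0.004, 0, 0, 0, 0, 0, 0]]
  ]
}}

```text
time_s: 11.35
ee_pos: [0.5392, -0.0777, 0.069]
tool_rot: [-0.0, 0.607, 0.794, -0.0]
wrist_force: [0.4, 0.7, -0.8]
finger_gap: 0.0104
grip_force: 38.9
```

Emit:
{"method": "step_arm", "body": {
  "series": [
    [[0.004, 0.001, 0, 0, 0, 0, 0], [0.004, 0.001, 0, 0, 0, 0, 0], [0.004, 0.001, 0, 0, 0, 0, 0], [0.004, 0.001, 0, 0, 0, 0, 0], [0.004, 0, 0, 0, 0, 0, 0]]
  ]
}}

```text
time_s: 11.77
ee_pos: [0.5384, -0.074, 0.0693]
tool_rot: [-0.0, 0.607, 0.794, 0.0]
wrist_force: [-0.3, 0.7, -1.7]
finger_gap: 0.0105
grip_force: 38.9
```

Emit:
{"method": "step_arm", "body": {
  "series": [
    [[0.004, 0.001, 0, 0, 0, 0, 0], [0.004, 0.001, 0, 0, 0, 0, 0], [0.004, 0.001, 0, 0, 0, 0, 0], [0.004, 0.001, 0, 0, 0, 0, 0]]
  ]
}}

```text
time_s: 12.1
ee_pos: [0.5374, -0.0702, 0.0693]
tool_rot: [-0.0, 0.607, 0.794, 0.0]
wrist_force: [0.6, 0.0, -0.6]
finger_gap: 0.0107
grip_force: 38.9
```

Emit:
{"method": "step_arm", "body": {
  "series": [
    [[0.004, 0.001, 0, 0, 0, 0, 0], [0.004, 0.001, 0, 0, 0, 0, 0], [0.004, 0.001, 0, 0, 0, 0, 0]]
  ]
}}

```text
time_s: 12.35
ee_pos: [0.5366, -0.0673, 0.0693]
tool_rot: [0.0, 0.608, 0.794, 0.0]
wrist_force: [-0.2, -0.4, -1.8]
finger_gap: 0.0106
grip_force: 38.9
```

Emit:
{"method": "step_arm", "body": {
  "series": [
    [[0.004, 0.001, 0, 0, 0, 0, 0], [0.004, 0.001, 0, 0, 0, 0, 0], [0.004, 0.001, 0, 0, 0, 0, 0]]
  ]
}}

```text
time_s: 12.6
ee_pos: [0.5358, -0.0645, 0.0693]
tool_rot: [0.0, 0.607, 0.794, 0.0]
wrist_force: [1.0, -0.6, -1.3]
finger_gap: 0.0104
grip_force: 38.9
```

Emit:
{"method": "step_arm", "body": {
  "series": [
    [[0.004, 0.001, 0, 0, 0, 0, 0], [0.004, 0.001, 0, 0, 0, 0, 0], [0.004, 0.001, 0, 0, 0, 0, 0]]
  ]
}}

```text
time_s: 12.85
ee_pos: [0.535, -0.0615, 0.0693]
tool_rot: [-0.0, 0.607, 0.794, -0.0]
wrist_force: [-0.3, -0.2, -1.4]
finger_gap: 0.0109
grip_force: 38.9
```

Emit:
{"method": "step_arm", "body": {
  "series": [
    [[0.004, 0.001, 0, 0, 0, 0, 0], [0.004, 0.001, 0, 0, 0, 0, 0], [0.004, 0.001, 0, 0, 0, 0, 0]]
  ]
}}

```text
time_s: 13.1
ee_pos: [0.5342, -0.0587, 0.0693]
tool_rot: [-0.0, 0.607, 0.794, -0.0]
wrist_force: [0.0, 0.4, -1.3]
finger_gap: 0.0106
grip_force: 38.9
```

Emit:
{"method": "step_arm", "body": {
  "series": [
    [[0.004, 0.001, 0, 0, 0, 0, 0], [0.004, 0.001, 0, 0, 0, 0, 0], [0.004, 0.001, 0, 0, 0, 0, 0]]
  ]
}}

```text
time_s: 13.35
ee_pos: [0.5334, -0.0558, 0.0693]
tool_rot: [-0.0, 0.607, 0.794, 0.0]
wrist_force: [-0.1, -0.5, -1.3]
finger_gap: 0.0104
grip_force: 38.9
```

Emit:
{"method": "step_arm", "body": {
  "series": [
    [[0.004, 0.001, 0, 0, 0, 0, 0], [0.004, 0.001, 0, 0, 0, 0, 0], [0.004, 0.001, 0, 0, 0, 0, 0]]
  ]
}}

```text
time_s: 13.6
ee_pos: [0.5327, -0.0528, 0.0693]
tool_rot: [-0.0, 0.607, 0.794, 0.0]
wrist_force: [-0.2, -0.7, -1.7]
finger_gap: 0.0101
grip_force: 38.9
```

Emit:
{"method": "step_arm", "body": {
  "series": [
    [[0.004, 0.001, 0, 0, 0, 0, 0], [0.004, 0.001, 0, 0, 0, 0, 0], [0.004, 0.001, 0, 0, 0, 0, 0]]
  ]
}}

```text
time_s: 13.85
ee_pos: [0.5319, -0.05, 0.0693]
tool_rot: [-0.0, 0.607, 0.794, 0.0]
wrist_force: [0.5, -0.6, -1.1]
finger_gap: 0.0107
grip_force: 38.9
```

Emit:
{"method": "step_arm", "body": {
  "series": [
    [[0.004, 0.001, 0, 0, 0, 0, 0], [0.004, 0.001, 0, 0, 0, 0, 0], [0.004, 0.001, 0, 0, 0, 0, 0]]
  ]
}}

```text
time_s: 14.1
ee_pos: [0.5311, -0.0471, 0.0693]
tool_rot: [0.0, 0.607, 0.794, -0.0]
wrist_force: [0.9, -0.2, -1.8]
finger_gap: 0.0106
grip_force: 38.9
```

Emit:
{"method": "step_arm", "body": {
  "series": [
    [[0.004, 0.001, 0, 0, 0, 0, 0], [0.004, 0.001, 0, 0, 0, 0, 0], [0.004, 0.001, 0, 0, 0, 0, 0]]
  ]
}}

```text
time_s: 14.35
ee_pos: [0.5303, -0.0442, 0.0693]
tool_rot: [0.0, 0.607, 0.794, -0.0]
wrist_force: [0.5, -0.4, -1.1]
finger_gap: 0.0104
grip_force: 38.9
```

```bash
python3 - <<'E'
from h import *
rep()
for n in("top","side"):
    s=optics.snapshot(n); h=cv2.cvtColor(s["image"],cv2.COLOR_RGB2HSV)
    m=(((h[...,0]<6)|(h[...,0]>172))&(h[...,1]>130)&(h[...,2]>60))
    c=proj(s,[*(O-u*.05),.0735]); yy,xx=np.nonzero(m); k=(abs(xx-c[0])<22)&(abs(yy-c[1])<22)
    P=[(1e3*(onplane(s,p,.0735)[:2]-O)@u).round() for p in zip(xx[k],yy[k])]
    print(n,c,k.sum(),sorted(P)[:3],sorted(P)[-3:])
E
```

```text
t 14.35 x,y mm 8.912030206005529 0.43644065952695743 z 69.27465460393024 yaw 105.18232195166419 tz [-0. -0. -1.] F u,n,z -0.5435087032110743 -0.34809400044496136 -1.134403605116065 grip 38.89664590358734 0.010444315665962479
top [286.16355221 197.98268259] 0 [] []
side [266.23159336 189.48677877] 9 [np.float64(-60.0), np.float64(-60.0), np.float64(-60.0)] [np.float64(-47.0), np.float64(-47.0), np.float64(-46.0)]
```

Emit:
{"method": "step_arm", "body": {
  "series": [
    [[0.004, 0.001, 0, 0, 0, 0, 0], [0.004, 0.001, 0, 0, 0, 0, 0], [0.004, 0.001, 0, 0, 0, 0, 0]]
  ]
}}

```text
time_s: 14.7
ee_pos: [0.5295, -0.0413, 0.0693]
tool_rot: [0.0, 0.608, 0.794, -0.0]
wrist_force: [0.2, -0.6, -1.9]
finger_gap: 0.0106
grip_force: 38.9
```

Emit:
{"method": "step_arm", "body": {
  "series": [
    [[0.004, 0.001, 0, 0, 0, 0, 0], [0.004, 0.001, 0, 0, 0, 0, 0], [0.004, 0.001, 0, 0, 0, 0, 0]]
  ]
}}

```text
time_s: 14.95
ee_pos: [0.5288, -0.0386, 0.0693]
tool_rot: [0.0, 0.608, 0.794, -0.0]
wrist_force: [1.5, -5.1, -1.1]
finger_gap: 0.0106
grip_force: 38.9
```

Contact with the cushion: about 5.3 N along the push direction. Next, a careful 2 mm.

Emit:
{"method": "step_arm", "body": {
  "series": [
    [[0.004, 0.001, 0, 0, 0, 0, 0], [0.004, 0.001, 0, 0, 0, 0, 0], [0.004, 0, 0, 0, 0, 0, 0]]
  ]
}}

```text
time_s: 15.2
ee_pos: [0.5287, -0.0373, 0.0695]
tool_rot: [0.001, 0.608, 0.794, -0.0]
wrist_force: [1.8, -5.3, -0.6]
finger_gap: 0.0108
grip_force: 38.9
```

```bash
python3 -c "
from h import *
rep()"
```

```text
t 15.2 x,y mm 15.977368231368553 0.16320098919317746 z 69.5218353784473 yaw 105.15333603143262 tz [ 0.001  -0.0018 -1.    ] F u,n,z -5.531945736360752 -0.3457224552428518 -0.6451461948750234 grip 38.89283359050751 0.010766445220909577
```

Emit:
{"method": "step_arm", "body": {
  "series": [
    [[0.004, 0.001, 0, 0, 0, 0, 0], [0.004, 0.001, 0, 0, 0, 0, 0], [0.004, 0, 0, 0, 0, 0, 0], [0.004, 0, 0, 0, 0, 0, 0]]
  ]
}}

```text
time_s: 15.53
ee_pos: [0.5284, -0.0357, 0.0696]
tool_rot: [0.001, 0.608, 0.794, -0.001]
wrist_force: [1.6, -7.2, -1.5]
finger_gap: 0.0104
grip_force: 38.9
```

```bash
python3 -c "
from h import *
rep()"
```

```text
t 15.5333 x,y mm 17.620288520433345 0.08059739174594024 z 69.59213091151767 yaw 105.14376747312475 tz [ 0.0013 -0.0023 -1.    ] F u,n,z -7.410000979495129 0.29481167610383374 -1.461120565590483 grip 38.89791548252106 0.010357744606176356
```

Emit:
{"method": "step_arm", "body": {
  "series": [
    [[0.004, 0.001, 0, 0, 0, 0, 0], [0.004, 0.001, 0, 0, 0, 0, 0], [0.004, 0, 0, 0, 0, 0, 0], [0.004, 0, 0, 0, 0, 0, 0]]
  ]
}}

```text
time_s: 15.87
ee_pos: [0.528, -0.0341, 0.0697]
tool_rot: [0.002, 0.608, 0.794, -0.001]
wrist_force: [1.5, -8.5, -1.4]
finger_gap: 0.0106
grip_force: 38.9
```

```bash
python3 -c "
from h import *
rep()"
```

```text
t 15.8667 x,y mm 19.27109317762152 0.004500632675270095 z 69.6694850027586 yaw 105.1285277194932 tz [ 0.0016 -0.0029 -1.    ] F u,n,z -8.569252819297734 0.7856924038328597 -1.4346973238633147 grip 38.90306890010834 0.010643795730753696
```

About 8.6 N, so roughly 3.6 mm in, which is within the ideal range. I'll release and lift clear.

Emit:
{"method": "step_arm", "body": {
  "series": [
    [[0.04, 0, 0, 0, 0, 0, 0], [0.04, 0, 0, 0, 0, 0, 0], [0.04, 0, 0, 0, 0, 0, 0], [0.04, 0, 0, 0, 0, 0, 0], [0.04, 0, 0, 0, 0, 0, 0], [0.04, 0, 0, -0.005, 0, 0, 0], [0.04, 0, 0, -0.015, 0, 0, 0], [0.04, 0, 0, -0.02, 0, 0, 0], [0.04, 0, 0, -0.02, 0, 0, 0], [0.04, 0, 0, -0.02, 0, 0, 0], [0.04, 0, 0, -0.02, 0, 0, 0], [0.04, 0, 0, -0.02, 0, 0, 0], [0.04, 0, 0, 0, 0, 0, 0], [0.04, 0, 0, 0, 0, 0, 0]]
  ]
}}

```text
time_s: 17.03
ee_pos: [0.5277, -0.0327, 0.1905]
tool_rot: [0.001, 0.607, 0.794, 0.001]
wrist_force: [-0.7, 0.6, -1.2]
finger_gap: 0.0398
grip_force: 0.0
```

```bash
python3 - <<'E'
from h import *
rep()
s=optics.snapshot("wrist"); save(s,"w9.png"); h=cv2.cvtColor(s["image"],cv2.COLOR_RGB2HSV)
for x in (-.075,-.055,0): print(proj(s,[*(O+u*x),.0735]))
E
```

```text
t 17.0333 x,y mm 20.67594295035644 0.029511481229906503 z 190.47315020792567 yaw 105.18993892807055 tz [ 2.4e-03 -5.0e-04 -1.0e+00] F u,n,z 0.7864099307107291 0.5250497375469295 -1.169481738750491 grip 0.0 0.03981742287701362
[259.18619015 280.00971723]
[259.24280553 263.52461226]
[259.41215437 214.21409428]
```

View pics/w9.png

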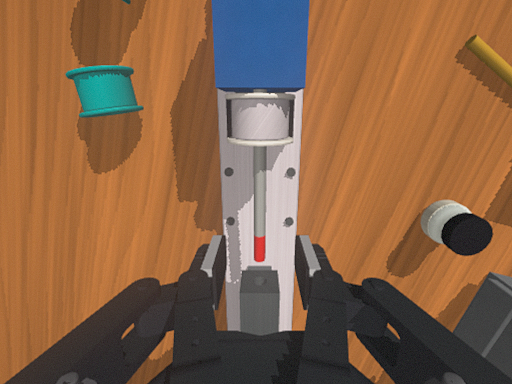

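The rod is straight and free, through the upright reel, with its red tail (260,262) just ahead of the sleeve mouth. Handing in.

```bash
python3 -c "
from h import *
print(bot.job_done())"
```

```text
the job is handed in; nothing more can be done
None
```

The spindle rod is through the white reel and bedded about 3.6 mm into the cushion, estimated from a push of about 8.6 N. The gripper has let go and is clear, and the job is handed in at about 17 s; no verdict came back.

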